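# Raise the copy-stand camera to its second stop and hold it

### The arm

A 6-joint arm with a two-finger parallel gripper is mounted at the origin on the work surface; the furniture and walls round the work are solid. World frame = base frame: x ahead of the robot, y to its left, z up, the work surface at z = 0. Lengths are in m, angles in degrees, forces in N, time in s.
With the tool pointing down it reaches from about 0.375 to 0.9 m from the base axis. Payload 3.1 kg.
Tool frame: the origin (TCP) lies at the very end of the fingers, on their centre line; the grasp point (between the pads) lies 19 mm behind it; z points along the fingers, y is the line along which they close (so a half turn about z gives the same grasp; the last joint's range is limited). The gripper opens to 87 mm and grips with 3 to 60 N. Pads are 19 mm wide; open, the fingers measure 117 mm over their backs; the gripper's body (75 mm by 190 mm) begins 51 mm behind the grasp point.
Start: joints at [55.72, 30.224, 82.088, -0, 67.689, -10.227], TCP at [0.255, 0.571, 0.223] pointing down, gripper open.
Joint ranges: [-176.69, 176.69], [-43.24, 126.21], [12.49, 139.97], [-82, 262], [0, 151.66], [-163.58, 163.58]. Speed limits (degrees/s): [159.86, 159.86, 180, 180, 180, 180].

### API

Orientations are given as a 3x3 rotation matrix whose columns are the frame's x, y, z axes.
In Python, from rig import * gives the robot as it stands.
- The arm moves only by the tool jog_arm, never from a script. Its arguments are lists of equal length, an entry for each row: "delta_pos": the shift along the world's x, y, z in cm, a list of three; "turn": the turn about the world's z in degrees; "grip": the closure, from 0 (fully open) to 1 (shut). In form: {"delta_pos": [[x, y, z], ...], "turn": [turn, ...], "grip": [grip, ...]}. A call has 1 to 12 rows; each row is the pose to reach, as a shift and turn from the pose commanded when the call began; what a row does not reach only later rows make up. A row lasts 1/8 s, in which the tool goes at most 62.5 mm and 10.7 degrees, less where a joint would pass 70% of its speed; a pose out of reach is approached as far as the arm can. A call with a gripper value outside its range is refused whole. The fingers move at their own pace and stop on an object; the grip force is fixed at half the most. Time passes only in rows, so rows that repeat a pose let the fingers close. It gives the time, the measured TCP pose, the force, the opening and the grip force at its end, in the units of the state.
- read_state(): the state, without advancing time (a new reading comes with each control period).
- capture(name): name is "scene" or "top"; returns a dict with "color" (400x640x3 uint8, blue, green, red), "fovy" (degrees; the focal length in pixels is half the picture's height over the tangent of half this angle, whatever the lens; pixels are square), "cx", "cy" (the principal point, pixels), "camera_from_world" (4x4, takes a point from world to camera coordinates). Camera axes: x right, y up, looking along -z (the intrinsics and any distortion apply to the point x, -y, -z); pixel columns grow to the right and rows downward; lengths in m; the calibration is good to about 2 mm. A picture is of the moment at which its call begins. There is no depth.
- hand_in(): hands the job in; it is judged then, once.
The state is a dict: "time_s": time; "joint_positions": joint angles; "qvel": joint speeds; "tau": joint torques, N m; "position": TCP position; "tcp_rot": TCP orientation; "force": force on the tool from outside, world axes, zero at the start; "moment": the same for the moment, N m; "opening": opening from 0.0 (shut) to 1.0 (fully open); "grasp_force": force on a finger pad.
Only numpy, scipy, OpenCV 4.12 (cv2) and the standard library are available. Lean on these libraries where they do the work, as an engineer would, in place of code of your own. Each camera call takes 0.05 s, during which the arm holds its last target. There are 200 camera calls.

### The job

The camera on the copy stand sits too low to get the whole arrangement in the picture. Pull the red transport-lock knob at the foot of the stand all the way out and leave it out, then take the black grip on top of the column so that your fingers squeeze its yellow release button fully in, and draw the column up past its first stop to its second stop, the end of its travel. Finish while still holding the grip squeezed up there, since the column sinks if let go and the clamp is still to be tightened, and leave the stones and tags on the board where they lie.

Things in the scene. Friction and masses are not known exactly. Their poses are not given: they have to be found in the camera images.
- stand: Copy stand, fixed: grey board 240x260x16 mm flat on the table, dark foot and upright tube near its far edge, small black camera on a 130 mm boom over the board. Origin: table level under the tube's axis. z up, the boom points to -x; the board reaches from x -200 to +40 mm. The black collar on the tube ends at 128 mm height; its clamp screw at the back is not needed.
- grip_mid (a point): Middle of the black squeeze grip on top of the column, the point to hold from above: x, y 0 in the stand, 190 mm above the table when stowed. Axes as the stand's. Block 32 mm in x, 34 in y, 53 high, top 25 mm above this point. With the button in its +y side it is 43 mm over y, 38 when squeezed (this point is the middle of those 38): close the fingers along y. Boom tops lie 28 mm below.
- knob_mid (a point): Middle of the red transport-lock knob: level ribbed cylinder, 23 mm diameter, 24 long, 27 mm disc at its outer end. It sticks out of the foot's -y end (21 mm inward of this point); from the stand's origin y -99 mm, height 52 mm. Axes as the stand's. Pull it along the stand's -y; pinch it from above, fingers closing along the stand's x.
- lock_knob (a joint): Slide of the red knob in m: 0 = home (start; its bolt locks the column), 0.013 = all the way out. A spring-ball detent half-way takes about 6 N to pass and then keeps the knob out.
- release_button (a joint): Travel of the yellow button (23 mm wide, 38 mm high, centred on grip_mid's height) into the +y side of the grip, along -y, in m: 0 = out, 0.005 = fully in. Spring of about 3 N at the start, 7 N fully in. Its pawl frees the stowed column when the button is at least 0.0035 in.
- column (a joint): Height of the column in m: 0 = stowed (start, locked by bolt and pawl); 0.040 = first stop, a spring-ball notch that takes about 7 N besides the weight to enter and again to leave, and can carry the column; 0.090 = second stop, rigid end of travel. Moves straight up. Weight 2.7 to 4.5 N: it sinks from the second stop if let go. A yellow band on the tube shows above the collar at the second stop.
- stone_red: Flat painted pebble with red in its ring pattern, 62x84x22 mm, loose on the board under the camera, on the stand's +y side; to be left alone. Origin: centre of its underside.
- stone_green: Flat painted pebble with a blue-green ring, 52x72x20 mm, loose on the board under the camera, on the stand's -y side; to be left alone. Origin: centre of its underside.
- tags: Bundle of brown gift tags, 85x48x12 mm, loose on the board beside the foot, on the stand's +y side; to be left alone. Origin: centre of its underside.

How it is judged:
By the outcome, as a careful person would: the job done as asked, in the order asked, and still so for the second after the job is handed in, while the arm keeps its last pose, push and grip.
It also fails if it takes over 42 s, if anything falls off the work surface, if the arm or the gripper's body presses on something with over 40 N, if the wrist force passes 120 N, or if a joint passes its speed limit or range.

## Working session

There is one attempt and no reset: what is moved stays moved. The work goes in short steps, Python scripts to look and compute and a tool call to move; the robot and the scene stay as the last step left them, time stands still between calls to the robot, and variables do not carry over. Pictures are saved under pics/ and viewed, at most 10 in all, crops included, and the job is handed in when it is done.

Besides the shell and the picture viewer there is one more tool, called after "Emit:" by a JSON object that holds its "fn" and its "kwargs", one argument or row to a line. jog_arm: Moves the arm, as the interface text tells. Its arguments: {"type":"object","properties":{"delta_pos":{"type":"array"},"turn":{"type":"array"},"grip":{"type":"array"}},"required":["delta_pos","turn","grip"]}

```bash
mkdir -p pics; cat > h.py <<'E'
from rig import *
import numpy as np, cv2
def ray(c,u,v):
    f=c["color"].shape[0]/2/np.tan(np.radians(c["fovy"])/2)
    M=np.array(c["camera_from_world"]);R=M[:3,:3];o=-R.T@M[:3,3]
    d=R.T@np.array([(u-c["cx"])/f,-(v-c["cy"])/f,-1]);return o,d/np.linalg.norm(d)
def onz(c,u,v,z):
    o,d=ray(c,u,v);return o+d*(z-o[2])/d[2]
def proj(c,p):
    f=c["color"].shape[0]/2/np.tan(np.radians(c["fovy"])/2)
    q=np.array(c["camera_from_world"])@np.r_[p,1];return c["cx"]+f*q[0]/-q[2],c["cy"]-f*q[1]/-q[2]
def tri(r1,r2):
    A=np.zeros((3,3));b=np.zeros(3)
    for o,d in(r1,r2):
        P=np.eye(3)-np.outer(d,d);A+=P;b+=P@o
    p=np.linalg.solve(A,b);return p,[np.linalg.norm((np.eye(3)-np.outer(d,d))@(p-o)) for o,d in(r1,r2)]
E
python3 - <<'E'
from h import *
for n in("scene","top"):
    c=capture(n);cv2.imwrite(f"pics/{n}0.png",c["color"]);print(n,[k for k in c],c["fovy"],c["cx"],c["cy"],ray(c,320,200))
    np.save(f"{n}.npy",c,allow_pickle=True)
s=read_state();print(s["position"],s["tcp_rot"],s["force"],s["opening"],s["time_s"])
E
```

```text
scene ['color', 'fovy', 'cx', 'cy', 'camera_from_world'] 50.98116933329365 323.9604883169012 201.47569521043945 (array([0.89147537, 0.19280636, 0.84586441]), array([-0.50868771, -0.21166825, -0.83452583]))
top ['color', 'fovy', 'cx', 'cy', 'camera_from_world'] 54.22602575065385 324.95694095468906 200.272591685252 (array([ 0.3185539 , -0.00573341,  0.98168743]), array([ 0.20884067,  0.02063373, -0.97773198]))
[0.25432526 0.57019229 0.22165352] [[-9.13162917e-01  4.07593148e-01 -1.14591209e-03]
 [ 4.07594577e-01  9.13161555e-01 -1.62308724e-03]
 [ 3.84843630e-04 -1.94921063e-03 -9.99998026e-01]] [-0.42712442  0.0083557   0.3632317 ] 1.003574245188351 0.1
```

View pics/scene0.png

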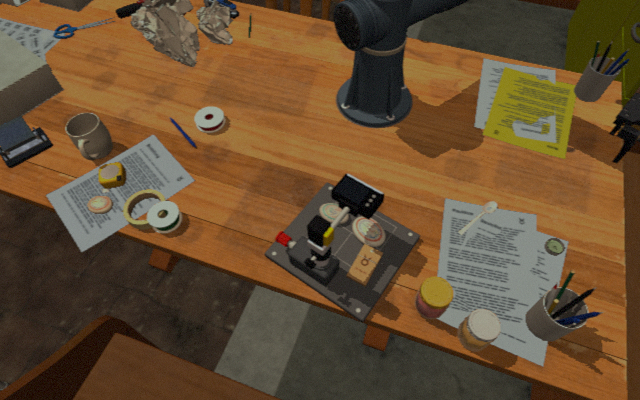

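View pics/top0.png

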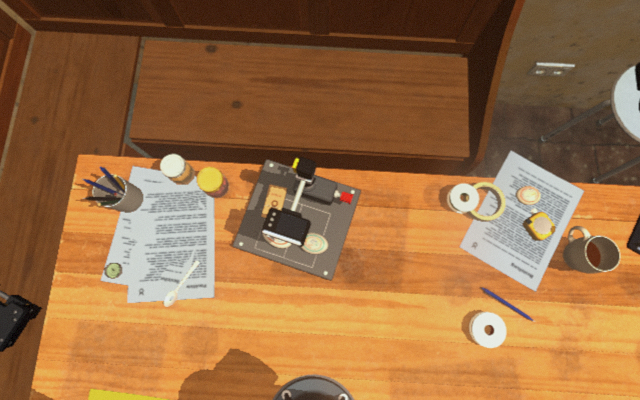

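The scene view shows the stand at about (343,248), with the red knob at (284,239) and the grip at (320,230). In the top view the knob is at (346,197), the grip at (305,170) and the button at (295,163). I'll measure these more finely.

```bash
python3 - <<'E'
from h import *
C={n:np.load(n+".npy",allow_pickle=True).item() for n in("scene","top")}
a=cv2.resize(C["scene"]["color"][170:320,260:430],None,fx=3.5,fy=3.5,interpolation=cv2.INTER_CUBIC)[:,:400*1+195]
b=cv2.resize(C["top"]["color"][150:285,225:370],None,fx=4,fy=4,interpolation=cv2.INTER_CUBIC)
cv2.imwrite("pics/a.png",a);cv2.imwrite("pics/b.png",b);print(a.shape,b.shape)
R={"scene":(260,170,430,320),"top":(225,150,370,285)}
for nm,lo,hi in(("red",[(0,150,90),(172,150,90)],[(6,255,255),(180,255,255)]),("yel",[(24,150,120)],[(34,255,255)])):
  rs=[]
  for n in C:
    h=cv2.cvtColor(C[n]["color"],cv2.COLOR_BGR2HSV);m=sum(cv2.inRange(h,np.array(l),np.array(u)) for l,u in zip(lo,hi))
    k=np.zeros_like(m);x0,y0,x1,y1=R[n];k[y0:y1,x0:x1]=m[y0:y1,x0:x1]
    N,L,S,Ce=cv2.connectedComponentsWithStats(k);i=1+np.argsort(-S[1:,4])[:3];print(nm,n,S[i].tolist(),Ce[i].round(1).tolist())
    rs.append(ray(C[n],*Ce[i[0]]))
  print(tri(*rs))
E
```

```text
(525, 595, 3) (540, 580, 3)
red scene [[276, 231, 15, 15, 138], [379, 237, 2, 2, 2], [374, 240, 2, 1, 2]] [[282.5, 238.1], [379.5, 237.5], [374.5, 240.0]]
red top [[340, 192, 13, 12, 113]] [[345.9, 197.1]]
(array([ 0.52755001, -0.04881004,  0.05494122]), [np.float64(0.00019293477522971074), np.float64(0.00019293477522975473)])
yel scene [[324, 227, 9, 10, 44], [421, 285, 5, 11, 24], [425, 294, 5, 3, 6]] [[328.1, 231.6], [422.3, 290.1], [426.7, 295.2]]
yel top [[293, 158, 6, 10, 36]] [[295.3, 162.4]]
(array([0.55987789, 0.06697034, 0.20848286]), [np.float64(0.0005600134781114423), np.float64(0.0005600134781114251)])
```

View pics/a.png

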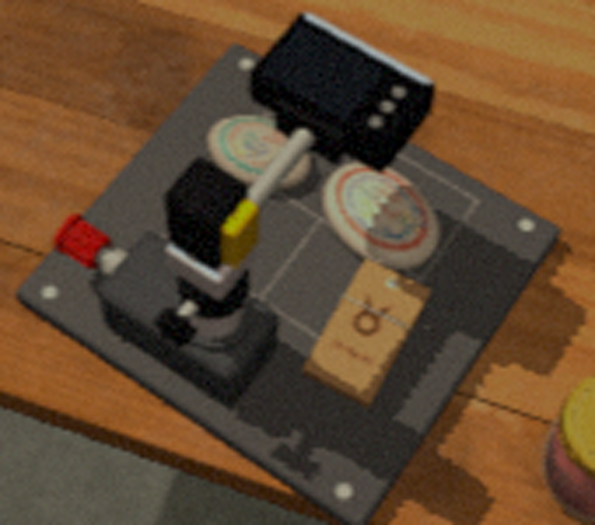

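View pics/b.png

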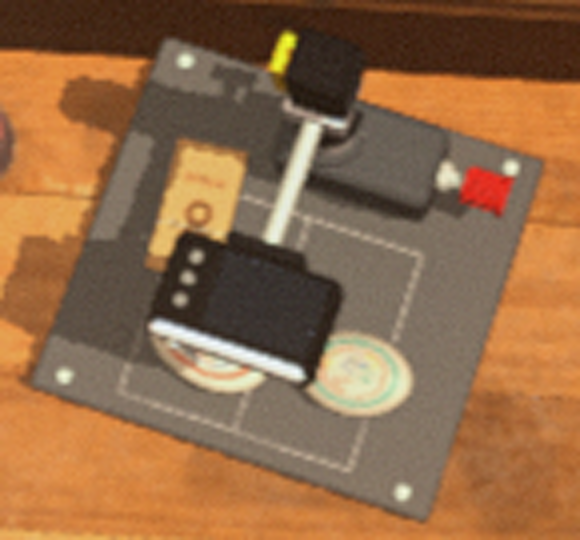

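The crops show four board screws, the knob, the grip and the button clearly. I'll take the stand's pose from the screws in both views and check it against the knob and button.

```bash
cat >> h.py <<'E'
E
python3 - <<'E'
from h import *
C={n:np.load(n+".npy",allow_pickle=True).item() for n in("scene","top")}
h=lambda s,sc,o:np.array(s)/sc+np.array(o)-.5+.5/sc
T=h([(185,61),(511,167),(402,492),(64,375)],4,(225,150))
# same order: far+y, far-y, near-y, near+y
S=h([(344,491),(50,292),(246,64),(527,225)],3.5,(260,170))
Q={}
for n,P in(("top",T),("scene",S)):
    q=np.array([onz(C[n],*p,.017) for p in P])[:,:2];Q[n]=q;print(n,q.round(4).tolist(),[np.linalg.norm(q[i]-q[i-1]).round(4) for i in range(4)])
print("tri z",[tri(ray(C["top"],*T[i]),ray(C["scene"],*S[i]))[0].round(4).tolist() for i in range(4)])
q=(Q["top"]+Q["scene"])/2
ey=(q[0]-q[1])+(q[3]-q[2]);ex=(q[0]-q[3])+(q[1]-q[2])
a=np.degrees(np.arctan2(ex[1],ex[0]));b=np.degrees(np.arctan2(ey[1],ey[0]))-90
print(a,b);y=np.radians((a+b)/2);Rz=np.array([[np.cos(y),-np.sin(y)],[np.sin(y),np.cos(y)]])
c=q.mean(0);o=c-Rz@[-.08,0]
print("yaw",np.degrees(y),"origin",o,"knob",o+Rz@[0,-.099],"button",o+Rz@[0,.021])
for n in C: print(n,"knob",proj(C[n],np.r_[o+Rz@[0,-.099],.052]),"griptop",proj(C[n],np.r_[o,.215]),"btn",proj(C[n],np.r_[o+Rz@[0,.024],.19]))
s=read_state();t=s["tcp_rot"];print("tool y angle",np.degrees(np.arctan2(t[1][1],t[0][1])))
E
```

```text
top [[0.6094, 0.1465], [0.5518, -0.066], [0.3452, -0.0088], [0.4038, 0.2032]] [np.float64(0.2132), np.float64(0.2202), np.float64(0.2144), np.float64(0.22)]
scene [[0.6092, 0.148], [0.5506, -0.0636], [0.3455, -0.0071], [0.4034, 0.2049]] [np.float64(0.2135), np.float64(0.2195), np.float64(0.2127), np.float64(0.2198)]
tri z [[0.6093, 0.1472, 0.0166], [0.5512, -0.0647, 0.0175], [0.345, -0.0081, 0.0159], [0.4036, 0.2041, 0.0168]]
-15.439225819646488 -15.335349118718696
yaw -15.38728746918259 origin [0.55450959 0.04839452] knob [ 0.52824071 -0.04705675] button [0.56008178 0.06864176]
scene knob (np.float64(283.34964733014004), np.float64(239.2717250934385)) griptop (np.float64(318.7880671661234), np.float64(224.06099109676438)) btn (np.float64(330.1281676181181), np.float64(237.93646056082167))
top knob (np.float64(345.2223567809901), np.float64(197.0075269733021)) griptop (np.float64(303.65079322789273), np.float64(164.49381379589445)) btn (np.float64(293.51365660657973), np.float64(164.51330896003))
tool y angle 65.94622189140435
```

The two views agree: stand yaw is −15.4°, origin (0.5545, 0.0484) and knob (0.528, −0.048). All of these are in reach. I'll move above the knob, keeping high over the grip.

Emit:
{"fn": "jog_arm", "kwargs": {
  "delta_pos": [
    [0,0,4],
    [1,-3,7.7],
    [3,-8,7.7],
    [5.5,-13,7.7],
    [8,-18,7.7],
    [10.2,-23,7.7],
    [12.4,-28,7.7],
    [14.6,-33,7.7],
    [16.8,-38,7.7],
    [19,-43,7.7],
    [21.2,-48,7.7],
    [23.3,-53,7.7]
  ],
  "turn": [0,-4,-12,-20,-28,-36,-44,-52,-60,-68,-75,-81.3],
  "grip": [0,0,0,0,0,0,0,0,0,0,0,0]
}}

```text
time_s: 1.6
position: [0.488, 0.039, 0.2993]
tcp_rot: [[0.269, 0.963, -0.0], [0.963, -0.269, 0.0], [0.0, -0.0, -1.0]]
force: [1.4, -0.6, 0.8]
opening: 1.001
grasp_force: 0.0
```

Emit:
{"fn": "jog_arm", "kwargs": {
  "delta_pos": [
    [2.3,-5,0],
    [4,-8.9,0],
    [4,-8.9,-3],
    [4,-8.9,-7],
    [4,-8.9,-11],
    [4,-8.9,-14],
    [4,-8.9,-16],
    [4,-8.9,-16]
  ],
  "turn": [0,0,0,0,0,0,0,0],
  "grip": [0,0,0,0,0,0.2,0.3,0.3]
}}

```text
time_s: 2.6
position: [0.5262, -0.0478, 0.1378]
tcp_rot: [[0.265, 0.964, -0.005], [0.964, -0.265, 0.001], [0.0, -0.005, -1.0]]
force: [0.2, -0.2, -0.3]
opening: 0.752
grasp_force: 0.0
```

```bash
python3 - <<'E'
from h import *
s=read_state();t=s["tcp_rot"];print(s["position"],np.degrees(np.arctan2(t[1][1],t[0][1])),t[:,2],s["opening"],s["time_s"],s["force"],s["joint_positions"])
c=capture("scene");d=capture("top")
print(proj(c,s["position"]),proj(d,s["position"]))
a=cv2.resize(c["color"][150:280,240:370],None,fx=3,fy=3);b=cv2.resize(d["color"][130:260,270:400],None,fx=3,fy=3)
cv2.imwrite("pics/k1.png",np.hstack([a,b]))
E
```

```text
[ 0.52617605 -0.04783676  0.13783486] -15.35624653771029 [-0.00461926  0.00143027 -0.99998831] 0.7520339563563584 2.6 [ 0.18491032 -0.23727264 -0.30315658] [-1.73219710e+01  2.99239062e+01  1.00414741e+02 -7.44260371e-04
  4.99384144e+01 -1.96522245e+00]
(np.float64(279.1998523698435), np.float64(217.72165394213735)) (np.float64(347.65808982246983), np.float64(189.5457103495916))
```

View pics/k1.png

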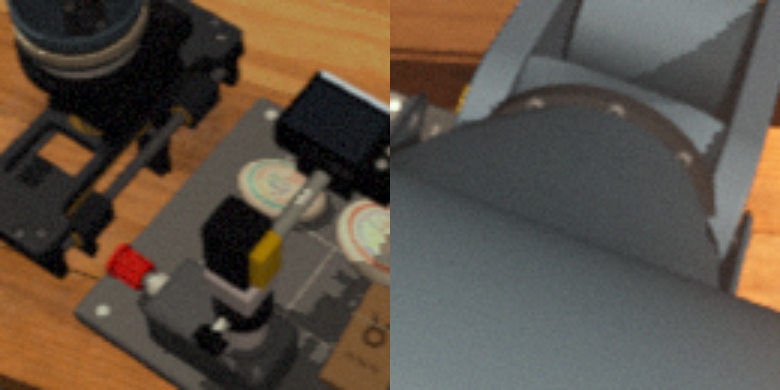

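In the crop the gripper, with its long side along the closing line, hangs over the knob, which is at about (283,239) in the full picture. It's clear of the grip and camera. I'll descend and pinch.

Emit:
{"fn": "jog_arm", "kwargs": {
  "delta_pos": [
    [0,0,-3],
    [0,0,-6],
    [0,0,-8.5],
    [0,0,-10],
    [0,0,-10.7],
    [0,0,-10.7]
  ],
  "turn": [0,0,0,0,0,0],
  "grip": [0.3,0.3,0.3,0.3,0.3,0.3]
}}

```text
time_s: 3.45
position: [0.528, -0.0484, 0.0328]
tcp_rot: [[0.265, 0.964, 0.001], [0.964, -0.265, -0.0], [-0.0, 0.001, -1.0]]
force: [-0.4, -0.2, -0.8]
opening: 0.701
grasp_force: 0.0
```

Emit:
{"fn": "jog_arm", "kwargs": {
  "delta_pos": [
    [0,0,0],
    [0,0,0],
    [0,0,0],
    [0,0,0],
    [0,0,0],
    [0,0,0]
  ],
  "turn": [0,0,0,0,0,0],
  "grip": [0.6,1,1,1,1,1]
}}

```text
time_s: 4.2
position: [0.527, -0.0479, 0.0325]
tcp_rot: [[0.265, 0.964, -0.001], [0.964, -0.265, 0.001], [0.0, -0.001, -1.0]]
force: [-1.2, 0.9, 2.3]
opening: 0.242
grasp_force: 30.3
```

Emit:
{"fn": "jog_arm", "kwargs": {
  "delta_pos": [
    [-0.08,-0.29,0],
    [-0.16,-0.58,0],
    [-0.24,-0.87,0],
    [-0.32,-1.16,0],
    [-0.37,-1.35,0],
    [-0.37,-1.35,0],
    [-0.37,-1.35,0]
  ],
  "turn": [0,0,0,0,0,0,0],
  "grip": [1,1,1,1,1,1,1]
}}

```text
time_s: 5.08
position: [0.5236, -0.0604, 0.0325]
tcp_rot: [[0.266, 0.964, -0.001], [0.964, -0.266, 0.002], [0.002, -0.001, -1.0]]
force: [0.0, 7.5, 1.3]
opening: 0.242
grasp_force: 31.6
```

Emit:
{"fn": "jog_arm", "kwargs": {
  "delta_pos": [
    [-0.04,-0.15,0],
    [-0.06,-0.25,0],
    [-0.06,-0.25,0]
  ],
  "turn": [0,0,0],
  "grip": [1,1,1]
}}

```text
time_s: 5.45
position: [0.5235, -0.0606, 0.0324]
tcp_rot: [[0.268, 0.963, 0.0], [0.963, -0.268, 0.005], [0.005, -0.001, -1.0]]
force: [4.4, 17.2, 1.1]
opening: 0.241
grasp_force: 33.0
```

The hand is at the end stop: the force rises with no further motion. I'll ease the pull, open, and rise.

Emit:
{"fn": "jog_arm", "kwargs": {
  "delta_pos": [
    [0.05,0.15,0],
    [0.06,0.25,0],
    [0.06,0.25,0],
    [0.06,0.25,0],
    [0.06,0.25,0],
    [0.06,0.25,3],
    [0.06,0.25,8],
    [0.06,0.25,14],
    [0.06,0.25,20],
    [0.06,0.25,26],
    [0.06,0.25,26]
  ],
  "turn": [0,0,0,0,0,0,0,0,0,0,0],
  "grip": [1,1,0.3,0.3,0.3,0.3,0.3,0,0,0,0]
}}

```text
time_s: 6.82
position: [0.5273, -0.0634, 0.2981]
tcp_rot: [[0.265, 0.964, 0.013], [0.964, -0.265, -0.005], [-0.001, 0.013, -1.0]]
force: [0.2, 0.2, 0.1]
opening: 0.987
grasp_force: 0.0
```

```bash
python3 - <<'E'
from h import *
s=read_state();print(s["position"],s["force"],s["joint_positions"])
c=capture("scene");h=cv2.cvtColor(c["color"],cv2.COLOR_BGR2HSV)
m=cv2.inRange(h,(0,150,90),(6,255,255))+cv2.inRange(h,(172,150,90),(180,255,255))
m[:, :260]=0;m[:,310:]=0;m[:215]=0;m[270:]=0
p=np.argwhere(m)[:,::-1].mean(0);q=onz(c,*p,.0549);print(len(np.argwhere(m)),p,q,(q-[.52755,-.04881,.0549])[:2]@[-.2656,-.964])
a=cv2.resize(c["color"][150:280,240:370],None,fx=3,fy=3);cv2.imwrite("pics/k2.png",a)
E
```

```text
[ 0.52725775 -0.06337048  0.29806531] [0.16759031 0.21381405 0.05024949] [-1.89057269e+01  1.77087102e+01  9.05090913e+01 -2.26138692e-02
  7.10140693e+01 -3.52109056e+00]
140 [277.88571429 235.07857143] [ 0.52420255 -0.06125614  0.0549    ] 0.012887163606826384
```

View pics/k2.png

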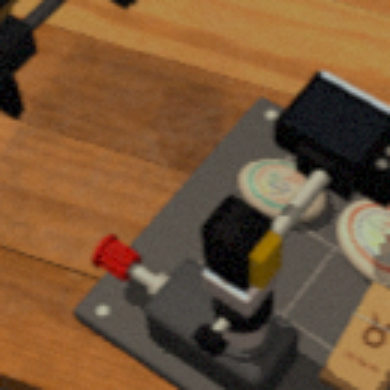

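The knob now shows 12.9 mm further out, at (278,235), with its pale shaft visible, so it has stayed out. Next I'll turn 90° and move above the grip.

Emit:
{"fn": "jog_arm", "kwargs": {
  "delta_pos": [
    [0.3,1,0],
    [0.6,2.2,0],
    [1,3.5,0],
    [1.3,4.8,0],
    [1.7,6.2,0],
    [2,7.5,0],
    [2.4,8.8,0],
    [2.7,10,0],
    [3,11,0],
    [3,11,0],
    [3,11,0],
    [3,11,0]
  ],
  "turn": [8,17,26,35,44,53,62,71,80,86,90,90],
  "grip": [0,0,0,0,0,0,0,0,0,0,0,0]
}}

```text
time_s: 8.38
position: [0.5529, 0.0481, 0.2904]
tcp_rot: [[-0.964, 0.266, -0.004], [0.266, 0.964, 0.0], [0.004, -0.001, -1.0]]
force: [0.3, 1.3, -0.7]
opening: 1.001
grasp_force: 0.0
```

Emit:
{"fn": "jog_arm", "kwargs": {
  "delta_pos": [
    [0,0,-2],
    [0,0,-4.5],
    [0,0,-7],
    [0,0,-9],
    [0,0,-10.5],
    [0,0,-11.5],
    [0,0,-12],
    [0,0,-12]
  ],
  "turn": [0,0,0,0,0,0,0,0],
  "grip": [0,0,0,0,0,0,0,0]
}}

```text
time_s: 9.38
position: [0.5541, 0.0482, 0.1725]
tcp_rot: [[-0.964, 0.265, 0.0], [0.265, 0.964, -0.0], [-0.0, -0.0, -1.0]]
force: [-0.0, 0.2, 0.8]
opening: 1.004
grasp_force: 0.0
```

```bash
python3 - <<'E'
from h import *
c=capture("scene");s=read_state();print(s["position"],s["force"],s["tcp_rot"][:,2])
cv2.imwrite("pics/g1.png",cv2.resize(c["color"][150:280,240:370],None,fx=4,fy=4))
E
```

```text
[0.55433216 0.04819713 0.17289846] [ 0.93844608 -1.07591936  0.59191855] [ 8.48395063e-04 -1.28778947e-04 -9.99999632e-01]
```

View pics/g1.png

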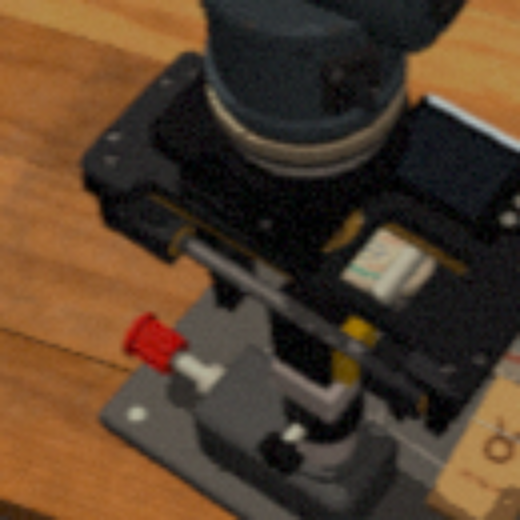

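In the crop the grip sits between the open fingers, with the yellow button at about (327,237) facing the +y finger and nothing touching. I'll close.

Emit:
{"fn": "jog_arm", "kwargs": {
  "delta_pos": [
    [0,0,-0.2],
    [0,0,-0.2],
    [0,0,-0.2],
    [0,0,-0.2],
    [0,0,-0.2],
    [0,0,-0.2],
    [0,0,-0.2],
    [0,0,-0.2]
  ],
  "turn": [0,0,0,0,0,0,0,0],
  "grip": [0.4,1,1,1,1,1,1,1]
}}

```text
time_s: 10.42
position: [0.5538, 0.0473, 0.1706]
tcp_rot: [[-0.964, 0.265, -0.001], [0.265, 0.964, -0.001], [0.0, -0.001, -1.0]]
force: [-1.6, -4.4, 0.5]
opening: 0.415
grasp_force: 30.0
```

The opening is about 36 mm. With the same 2 mm offset seen on the knob, that means 38 mm, so the button is fully in. I'll lift.

Emit:
{"fn": "jog_arm", "kwargs": {
  "delta_pos": [
    [0,0,0.4],
    [0,0,1],
    [0,0,1.7],
    [0,0,2.4],
    [0,0,3.1],
    [0,0,3.8],
    [0,0,4.5],
    [0,0,5.2],
    [0,0,5.9],
    [0,0,6.5],
    [0,0,6.5]
  ],
  "turn": [0,0,0,0,0,0,0,0,0,0,0],
  "grip": [1,1,1,1,1,1,1,1,1,1,1]
}}

```text
time_s: 11.8
position: [0.5537, 0.0472, 0.2354]
tcp_rot: [[-0.964, 0.265, -0.001], [0.265, 0.964, -0.001], [0.0, -0.002, -1.0]]
force: [-0.7, -5.9, -4.0]
opening: 0.412
grasp_force: 30.0
```

Emit:
{"fn": "jog_arm", "kwargs": {
  "delta_pos": [
    [0,0,0.6],
    [0,0,1.2],
    [0,0,1.8],
    [0,0,2.3],
    [0,0,2.6],
    [0,0,2.7],
    [0,0,2.7]
  ],
  "turn": [0,0,0,0,0,0,0],
  "grip": [1,1,1,1,1,1,1]
}}

```text
time_s: 12.68
position: [0.5536, 0.0472, 0.2608]
tcp_rot: [[-0.964, 0.265, -0.002], [0.265, 0.964, -0.001], [0.001, -0.002, -1.0]]
force: [1.6, -4.5, -9.0]
opening: 0.414
grasp_force: 30.0
```

Emit:
{"fn": "jog_arm", "kwargs": {
  "delta_pos": [
    [0,0,0.1],
    [0,0,0.15],
    [0,0,0.15],
    [0,0,0.15]
  ],
  "turn": [0,0,0,0],
  "grip": [1,1,1,1]
}}

```text
time_s: 13.18
position: [0.5536, 0.0472, 0.2608]
tcp_rot: [[-0.964, 0.265, -0.003], [0.265, 0.964, -0.001], [0.002, -0.002, -1.0]]
force: [3.4, -4.8, -16.8]
opening: 0.416
grasp_force: 30.0
```

```bash
python3 - <<'E'
from h import *
c=capture("scene");s=read_state();print(s["position"],s["force"],s["opening"],s["grasp_force"])
cv2.imwrite("pics/g2.png",cv2.resize(c["color"][150:300,240:420],None,fx=4,fy=4))
E
```

```text
[0.55354996 0.04724107 0.26079477] [  2.2323621   -5.19811924 -16.1443314 ] 0.4152598330725365 30.016118022613227
```

View pics/g2.png

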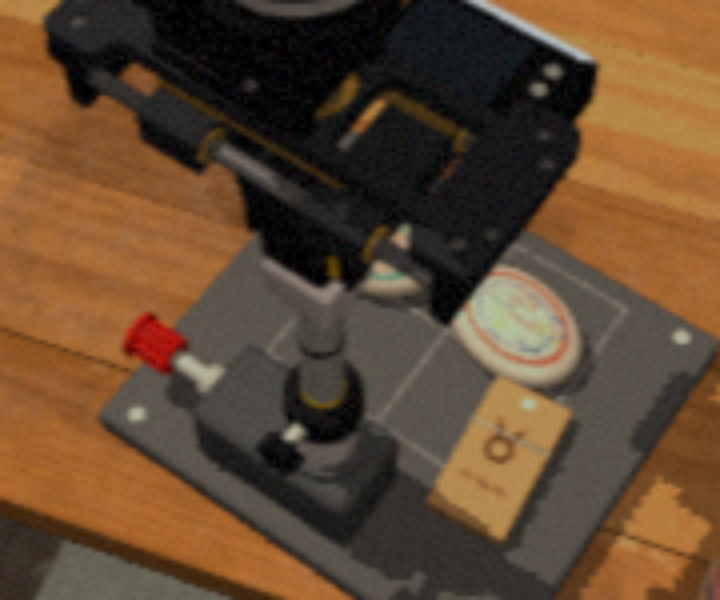

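The column is up: its yellow band shows just above the collar at (320,250). The knob is still out at (279,235), the stones and tags haven't moved, and the end stop carries the extra push without motion. I'm handing in.

```bash
python3 -c "
from rig import *
print(hand_in())"
```

```text
the job is handed in; nothing more can be done
None
```

I handed the job in at about 13 s: the lock knob is all the way out, and the column is at its second stop with the grip still held and the button squeezed in. The stones and tags look undisturbed, but hand-in returned no verdict.

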